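# Preheat the tart press

### The arm

A 7-joint arm with a two-finger parallel gripper is mounted at the origin on the work surface. World frame = base frame: x ahead of the robot, y to its left, z up, the work surface at z = 0. Lengths are in m, angles in rad, forces in N, time in s.
With the tool pointing down it reaches from about 0.35 to 0.9 m from the base axis. Payload 8.1 kg.
Tool frame: the origin (TCP) lies midway between the tips of the shut fingers; the grasp point (between the pads) lies 19 mm behind it; z points along the fingers, y is the line along which they close (so a half turn about z gives the same grasp; the last joint's range is limited). The gripper opens to 85 mm and grips with 20 to 120 N. Pads are 22 mm wide; open, the fingers measure 114 mm over their backs; the gripper's body (76 mm by 85 mm) begins 54 mm behind the grasp point. The pads swing forward as they close: fully open they stand 13 mm farther back than shut.
Start: joints at [1.212, 0.434, 0.025, 1.573, -0.012, 1.134, -0.075], TCP at [0.158, -0.605, 0.231] pointing down, gripper open.
Joint ranges: [-2.62, 2.62], [-0.44, 2.09], [-1.27, 1.32], [0.08, 2.57], [-1.32, 4.46], [0.12, 2], [-2.74, 2.74]. Speed limits (rad/s): [2.22, 2.22, 3.01, 3.01, 3.14, 3.14, 3.14].

### API

Orientations are given as a rotation vector (axis times angle).
In Python, from plant import get_obs, vision, env gives the robot as it stands.
- The arm moves only by the tool play_rows, never from a script. Its argument "commands" is text: rows parted by semicolons, each of 7 numbers parted by spaces: the finger opening in cm, from 0 to 8.54, then the shift along the tool's x, y, z in cm, then the turn, a rotation vector about the tool's x, y, z in rad. A call has 1 to 20 rows; each row shifts and turns the commanded pose from where the row before left it, along the tool's axes as they then stand; what a row does not reach is not made up. A row lasts 1/8 s, in which the tool goes at most 62.5 mm and 10.7 degrees, less where a joint would pass 70% of its speed; a pose out of reach is approached as far as the arm can. A call is refused whole if a number of a shift passes 6.25 or a number of a turn 0.188, either way. A call with a gripper value outside its range is refused whole. The fingers move at their own pace and stop on an object; "force" is the grip in N (left out, the last holds). Time passes only in rows, so rows that do not move let the fingers close. It gives the time, the measured TCP pose, the force, the opening and the grip force at its end, in the units of the state.
- get_obs(): the state, without advancing time (a new reading comes with each control period).
- vision.camera(name): name is "scene" or "top"; returns a dict with "pixels" (384x512x3 uint8, blue, green, red), "camera_matrix" (3x3 intrinsics, pixels), "extrinsics" (4x4, takes a point from camera to world coordinates). Camera axes: x right, y up, looking along -z (the intrinsics and any distortion apply to the point x, -y, -z); pixel columns grow to the right and rows downward; lengths in m; the calibration is good to about 2 mm. A picture is of the moment at which its call begins. There is no depth.
- env.sign_off(): hands the job in; it is judged then, once.
The state is a dict: "time": time; "q": joint angles; "qvel": joint speeds; "joint_torque": joint torques, N m; "position": TCP position; "orientation": TCP orientation; "ft_force": force on the tool from outside, world axes, zero at the start; "ft_torque": the same for the moment, N m; "width": finger opening in m; "gripper_force": force on a finger pad.
Only numpy, scipy, OpenCV 4.12 (cv2) and the standard library are available. Lean on these libraries where they do the work, as an engineer would, in place of code of your own. Each camera call takes 0.05 s, during which the arm holds its last target. There are 200 camera calls.

### The job

Get the tart press on the pastry counter ready to preheat: first turn its thermostat knob so that the white pointer points at the red mark on the ring around it, and let go of it. Then push the black palm knob straight down past the first two clicks to the third click, but never on to the bottom stop, and finish while still holding it there against its spring: do not let it come back up. Leave the cake box, fruit basket, mug and stack of tart tins where they stand.

Things in the scene. Friction and masses are not known exactly. Their poses are not given: they have to be found in the camera images.
- press: White tart press, fixed to the counter. Origin: centre of its underside, on the counter; x to its back, y to its left, z up; turned by up to 0.4 rad. Base 250 (x) x 360 (y) mm, top face 45 mm up. The ram and mould stand at (0, +90 mm), the thermostat at (0, -90 mm). Nothing is higher than the head (185 mm) except the ram's stem and palm knob
- head_top (a point): Centre of the hole in the top of the white head that guides the ram's stem, 185 mm above the counter. The head is 70 mm wide (press y), reaches 43 mm to the front and 113 mm to the back of this point, and is 43 mm high; the column behind carries it over the round aluminium mould
- ram_travel (a joint): Travel of the ram down, m: 0 up, hard stop 0.064. Clicks: it sits at 0.016 (first), 0.032 (second), 0.048 (third) between ridges at 0.008, 0.024, 0.040 and a last one at 0.056. The spring pushes up with about 4 N at rest, 11 N at the third click; a ridge adds or takes up to about 3 N. No click latches: let go anywhere, it springs back to 0
- ram: The sliding ram: steel stem with the forming die below and a black round palm knob on top (44 mm in diameter, 30 mm high, flat top). Moves straight down. Origin: on its axis, at counter level when up. The underside of the red band on the stem comes level with the head's top at the third click
- palm_top (a point): Centre of the flat top of the palm knob: 283 mm above the counter at rest, 267, 251 and 235 mm at the first, second and third click, 219 mm at the bottom stop
- thermostat (a joint): Angle of the thermostat knob in rad, growing clockwise seen from above, range 0 to 4.19; at 0 the pointer points along -x of the press (to its front). It stays where it is left (friction about 0.05 N m)
- thermostat_grip (a point): Point on the thermostat knob's vertical axis at a good grip height, 83 mm above the counter. Black disc (52 mm diameter, top at 61 mm) with an upright bar 52 mm long, 14 mm thick, from 61 to 99 mm above the counter. Turns with the knob: x along the bar, z up; the white pointer (line on bar top, bar end and disc edge) is at the -x end
- thermostat_pointer (a point): Point on the knob's disc edge at the tip of the white pointer, 34 mm from the axis along the point thermostat_grip's -x, 60 mm above the counter
- mark_ring: Grey disc, 116 mm diameter, 4 mm thick, round the thermostat, fixed, with a red wedge 36 to 56 mm from the axis along its own -x. Origin: on the thermostat axis, 45 mm above the counter. The mark lies 0.6 to 1.5 rad clockwise (seen from above) from the pointer at the start. Set when the -x of the knob and the -x of this ring point the same way
- cake_box: Bystander: loose cream cardboard cake box 130 x 160 mm, 148 mm high with its handle; origin under its centre
- fruit_basket: Bystander: loose round wooden basket of oranges, 150 mm across, 85 mm high; origin under its centre
- mug: Bystander: loose white mug, 80 mm across, 85 mm high; origin under its centre
- tart_tins: Bystander: loose stack of small aluminium tart tins, 84 mm across, 36 mm high; origin under its centre

How it is judged:
On the way, in this order (a step that is already met when the one before it is completed fails the run):
1. the thermostat's pointer is at the red mark (angle between the x axis of thermostat_grip and the x axis of mark_ring, either way round below 0.15 rad and x of thermostat_pointer in the frame of mark_ring below 0 m and velocity of joint thermostat between -0.1 and 0.1 rad/s), for 0.3 s.
2. the ram is pressed to the third click (value of joint ram_travel between 0.043 and 0.054 m), for 0.3 s.
At the end, for the whole second after the job is handed in: The robot's fingers hold the palm knob down (contact force above 3 N) at the third click, at rest: ram travel between 43 and 54 mm. The thermostat pointer points at the red mark to within 0.15 rad. On the way the ram never went beyond 60 mm, and no bystander was moved by more than 30 mm (all of step 2 and velocity of joint ram_travel between -0.02 and 0.02 m/s and contact force between the fingers and ram above 3 N and angle between the x axis of thermostat_grip and the x axis of mark_ring, either way round below 0.15 rad and x of thermostat_pointer in the frame of mark_ring below 0 m); the arm keeps its last pose, push and grip.
It fails at once if the ram was driven to its bottom stop (value of joint ram_travel above 0.06 m).
It fails at once if the cake box was moved (distance of cake_box from where it was at the start of the episode above 0.03 m).
It fails at once if the fruit basket was moved (distance of fruit_basket from where it was at the start of the episode above 0.03 m).
It fails at once if the mug was moved (distance of mug from where it was at the start of the episode above 0.03 m).
It fails at once if the stack of tart tins was moved (distance of tart_tins from where it was at the start of the episode above 0.03 m).
It also fails if it takes over 48 s, if anything falls off the work surface, if the arm or the gripper's body presses on something with over 40 N, if the wrist force passes 120 N, or if a joint passes its speed limit or range.

## Working session

There is one attempt and no reset: what is moved stays moved. The work goes in short steps, Python scripts to look and compute and a tool call to move; the robot and the scene stay as the last step left them, time stands still between calls to the robot, and variables do not carry over. Pictures are saved under pics/ and viewed, at most 10 in all, crops included, and the job is handed in when it is done.

Besides the shell and the picture viewer there is one more tool, called after "Call:" as name(argument=value, ...), one argument or row to a line, values as JSON. play_rows: Moves the arm, as the interface text tells. Its arguments: {"type":"object","properties":{"commands":{"type":"string"},"force":{"type":"number"}},"required":["commands"]}

```bash
mkdir -p pics; cat > h.py <<'E'
import numpy as np, cv2
from scipy.spatial.transform import Rotation as R
from plant import get_obs, vision, env
def cam(n):
    c=vision.camera(n); return c["pixels"],np.array(c["camera_matrix"]),np.array(c["extrinsics"]),c
def ray(K,E,u,v):
    d=np.linalg.inv(K)@[u,v,1]; return E[:3,3],E[:3,:3]@[d[0],-d[1],-d[2]]
def onz(K,E,u,v,z):
    o,d=ray(K,E,u,v); return o+d*(z-o[2])/d[2]
def proj(K,E,p):
    q=E[:3,:3].T@(np.array(p)-E[:3,3]); w=K@[q[0],-q[1],-q[2]]; return w[:2]/w[2]
E
python3 - <<'E'
from h import *
for n in("top","scene"):
    p,K,E,c=cam(n); cv2.imwrite(f"pics/{n}0.png",p); print(n,c.keys(),K.round(1).tolist(),E.round(3).tolist())
o=get_obs(); print(o)
E
```

```text
top dict_keys(['pixels', 'camera_matrix', 'extrinsics']) [[440.7, 0.0, 253.9], [0.0, 440.7, 193.0], [0.0, 0.0, 1.0]] [[-0.009, 0.996, -0.094, 0.322], [-1.0, -0.008, 0.011, 0.018], [0.011, 0.094, 0.996, 1.701], [0.0, 0.0, 0.0, 1.0]]
scene dict_keys(['pixels', 'camera_matrix', 'extrinsics']) [[401.8, 0.0, 256.7], [0.0, 401.8, 191.9], [0.0, 0.0, 1.0]] [[-0.039, -0.819, 0.572, 1.375], [0.999, -0.033, 0.021, 0.046], [0.001, 0.572, 0.82, 1.493], [0.0, 0.0, 0.0, 1.0]]
{'time': 0.1, 'q': array([ 1.21242516,  0.43515061,  0.02497112,  1.57398304, -0.01159962,
        1.13395952, -0.07511249]), 'qvel': array([ 0.00075698, -0.00329926,  0.00025367, -0.00173159,  0.00033297,
        0.00062631, -0.0012703 ]), 'joint_torque': array([ 4.42178833e-03, -6.71759605e+01,  1.02883346e+00, -3.16901779e+01,
        1.58325717e-02,  7.17628558e-03, -4.34785545e-05]), 'position': array([ 0.15796433, -0.60426762,  0.23061499]), 'orientation': array([-3.11464122e+00, -4.00377994e-01,  4.62725984e-04]), 'ft_force': array([-1.33164287, -0.50886987,  0.22459627]), 'ft_torque': array([-0.0517452 ,  0.02724773,  0.02060852]), 'gripper_force': 0.0, 'width': 0.08556915640916515}
```

View pics/top0.png

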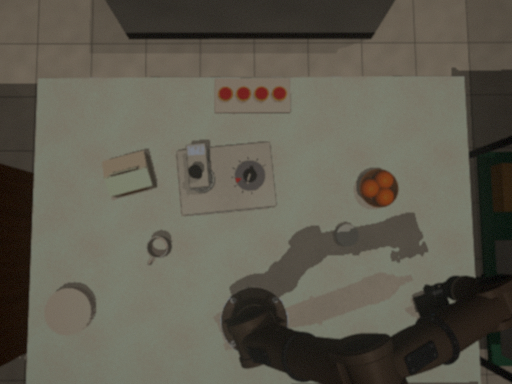

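View pics/scene0.png

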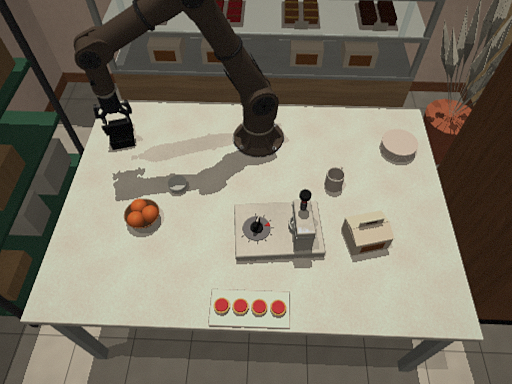

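The top view shows the press at about (227,178), with the thermostat near (249,176), the palm knob near (196,171) and the red mark near (238,179). The scene view puts the knob at (258,227) and the palm knob at (305,195). I'll crop the knob and measure.

```bash
python3 - <<'E'
from h import *
p,K,E,c=cam("top"); s,Ks,Es,_=cam("scene")
a=cv2.resize(p[135:220,170:285],None,fx=6.5,fy=6.5,interpolation=cv2.INTER_CUBIC)[:300*2]
cv2.imwrite("pics/crop.png",np.clip(a*1.6,0,255).astype('uint8'))
b=cv2.resize(s[185:265,228:333],None,fx=7,fy=7,interpolation=cv2.INTER_CUBIC); cv2.imwrite("pics/crops.png",b)
# white base outline in the top view
def red(img,r0,r1,c0,c1):
    x=img[r0:r1,c0:c1].astype(int); m=(x[...,2]>1.6*x[...,1]+10)
    v,u=np.nonzero(m); return u.mean()+c0,v.mean()+r0,m.sum()
ur=red(p,155,200,225,275); us=red(s,212,245,235,290)
print(ur,onz(K,E,*ur[:2],.049),us,onz(Ks,Es,*us[:2],.049))
E
```

```text
(np.float64(237.66666666666666), np.float64(179.26666666666665), np.int64(15)) [0.52997975 0.05939115 0.049     ] (np.float64(267.3333333333333), np.float64(224.08333333333334), np.int64(12)) [0.52890877 0.0586967  0.049     ]
```

View pics/crop.png

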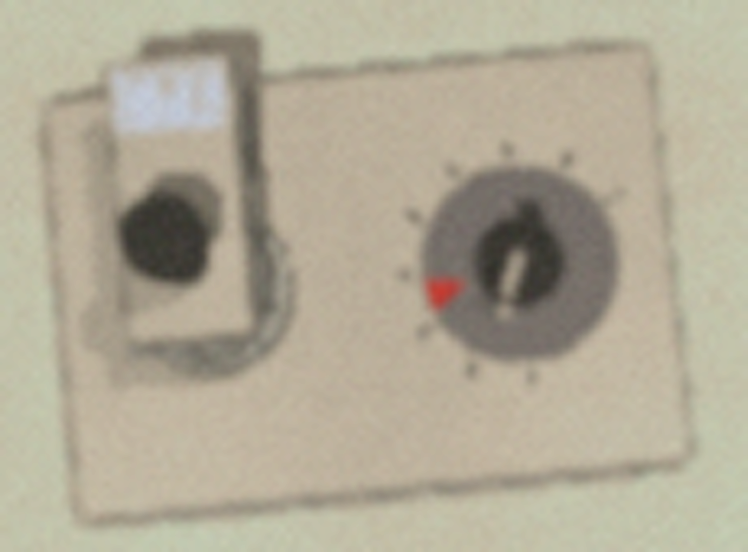

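View pics/crops.png

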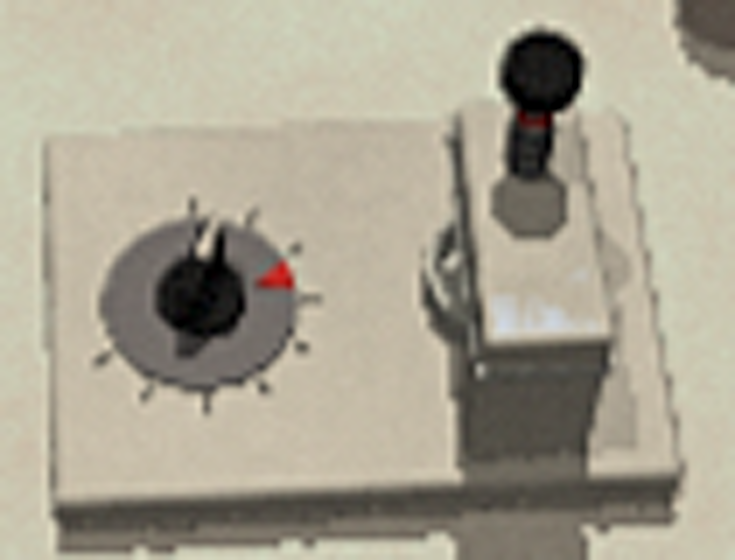

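The crops show the ring centre at about (522,262), the red wedge at (443,293), the pointer tip at (503,313), the palm knob at (165,237), and the base corners at (45,97), (655,42), (690,465) and (85,520), all in top-crop pixels. In the scene crop the palm knob is at (542,70), the ring centre at (199,303), and the pointer runs from (212,228) to (205,257).

```bash
python3 - <<'E'
from h import *
p,K,E,c=cam("top"); s,Ks,Es,_=cam("scene")
T=lambda u,v,z: onz(K,E,(u+.5)/6.5-.5+170,(v+.5)/6.5-.5+135,z)
S=lambda u,v,z: onz(Ks,Es,(u+.5)/7-.5+228,(v+.5)/7-.5+185,z)
cs=[T(*q,.045) for q in((45,97),(655,42),(690,465),(85,520))]
m=sum(cs)/4; d=(cs[0]+cs[3]-cs[1]-cs[2]); yaw=np.arctan2(-d[0],d[1]); 
d2=(cs[0]+cs[1]-cs[2]-cs[3]); yaw2=np.arctan2(d2[1],d2[0])
print("base",m,yaw,yaw2,np.linalg.norm(d)/2,np.linalg.norm(d2)/2)
for y in(yaw,yaw2):
    for k in(.09,-.09): print("pt",m+k*np.array([-np.sin(y),np.cos(y),0]))
print("ring T",T(522,262,.049),"S",S(199,303,.049))
print("palm T",T(165,237,.283),"S",S(542,65,.283))
# ellipse fits
for n,img,KK,EE,(r0,r1,c0,c1) in(("T",p,K,E,(155,198,230,272)),("S",s,Ks,Es,(212,244,238,275))):
    x=img[r0:r1,c0:c1].astype(int); mk=((x[...,2]<img[205 if n=="T" else 240,230 if n=="T" else 285,2]*.75)|(x[...,2]>1.6*x[...,1]+10)).astype('uint8')
    mk=cv2.morphologyEx(mk,cv2.MORPH_OPEN,np.ones((3,3),'uint8'))
    cc=max(cv2.findContours(mk,0,1)[0],key=cv2.contourArea); e=cv2.fitEllipse(cc); ctr=onz(KK,EE,e[0][0]+c0,e[0][1]+r0,.049); print(n,e,ctr)
ang=lambda a,b: np.degrees(np.arctan2((b-a)[1],(b-a)[0]))
A,B=T(523,241,.099),T(512,280,.099); print("ptr T",ang(A,B), "bar far/white S",ang(S(205,257,.099),S(213,228,.099)))
print("tipT",T(503,313,.060))
o=get_obs(); print(R.from_rotvec(o["orientation"]).as_matrix().round(3))
E
```

```text
base [0.53725609 0.10214504 0.045     ] 0.08361955070199698 0.08462785480325388 0.35482339352612635 0.2492366143916961
pt [0.52973909 0.19183058 0.045     ]
pt [0.54477308 0.01245951 0.045     ]
pt [0.52964867 0.19182295 0.045     ]
pt [0.54486351 0.01246714 0.045     ]
ring T [0.54631793 0.01313813 0.049     ] S [0.54873551 0.0124096  0.049     ]
palm T [0.52843389 0.19174724 0.283     ] S [0.53280064 0.19131955 0.283     ]
T ((19.614055633544922, 20.02352523803711), (28.664316177368164, 29.018503189086914), 138.6608428955078) [0.54579613 0.01416488 0.049     ]
S ((17.92221450805664, 16.440664291381836), (22.9754695892334, 27.27309226989746), 89.09713745117188) [0.55150605 0.01219932 0.049     ]
ptr T 163.92663333408245 bar far/white S 168.84318577482148
tipT [0.51525429 0.02435916 0.06      ]
[[ 0.967  0.253 -0.   ]
 [ 0.253 -0.967  0.   ]
 [-0.    -0.    -1.   ]]
```

Both views agree: the thermostat is at (0.546, 0.013), the palm knob at (0.530, 0.1915) and the press yaw is about 0.084. The pointer is at about 163° and the mark at about 110°, so the knob needs about 53° clockwise. I'll travel above the scene first and then turn the tool.

Call:
play_rows(
  commands="8.5 4.09 -3.84 0 0 0 0; 8.5 4.09 -3.84 0 0 0 0; 8.5 4.09 -3.84 0 0 0 0; 8.5 4.09 -3.84 0 0 0 0; 8.5 4.09 -3.84 0 0 0 0; 8.5 4.09 -3.84 0 0 0 0; 8.5 4.09 -3.84 0 0 0 0; 8.5 4.09 -3.84 0 0 0 0; 8.5 4.09 -3.84 0 0 0 0; 8.5 4.09 -3.84 0 0 0 0; 8.5 4.09 -3.84 0 0 0 0; 8.5 4.09 -3.84 0 0 0 0; 8.5 4.09 -3.84 0 0 0 0; 8.5 0 0 0 0 0 0",
  force=40,
)

```text
time: 2.05
position: [0.5476, 0.018, 0.2312]
orientation: [-3.112, -0.411, -0.002]
ft_force: [-0.7, -0.7, 0.5]
width: 0.0853
gripper_force: 0.0
```

Call:
play_rows(
  commands="8.5 0 0 0 0 0 -0.185; 8.5 0 0 0 0 0 -0.185; 8.5 0 0 0 0 0 -0.185; 8.5 0 0 0 0 0 -0.185; 8.5 0 0 0 0 0 -0.185; 8.5 0 0 0 0 0 -0.185; 8.5 0 0 0 0 0 -0.185; 8.5 0 0 0 0 0 -0.185; 8.5 0 0 0 0 0 -0.185; 8.5 0 0 0 0 0 -0.185; 8.5 0 0 0 0 0 -0.185; 8.5 0 0 0 0 0 -0.185; 8.5 0 0 0 0 0 -0.185; 8.5 0 0 0 0 0 -0.185; 8.5 0 0 0 0 0 0; 8.5 0 0 0 0 0 0",
)

```text
time: 4.05
position: [0.5461, 0.0121, 0.2312]
orientation: [-0.47, -3.106, 0.001]
ft_force: [0.5, 0.0, 0.5]
width: 0.0848
gripper_force: 0.0
```

```bash
python3 - <<'E'
from h import *
o=get_obs(); M=R.from_rotvec(o["orientation"]).as_matrix(); print(o["time"],o["position"],np.degrees(np.arctan2(M[1,0],M[0,0])),M[:,2].round(3),o["q"].round(2),o["width"],o["ft_force"])
print("shift to thermo, tool cm",M.T@(np.array([.546,.013,.083-.019])-o["position"])*100)
E
```

```text
4.05 [0.54607209 0.01213174 0.23122803] 162.77262554978415 [-0. -0. -1.] [ 0.54  0.46 -0.93  1.71  0.4   1.17  0.77] 0.0848229145853934 [0.50923822 0.00746716 0.54349818]
shift to thermo, tool cm [ 0.03128251  0.08904626 16.72276356]
```

Call:
play_rows(
  commands="8.5 0.03 0.09 4 0 0 0; 8.5 0 0 4 0 0 0; 8.5 0 0 4 0 0 0; 8.5 0 0 3 0 0 0; 8.5 0 0 1.3 0 0 0; 8.5 0 0 0 0 0 0; 1 0 0 0 0 0 0; 1 0 0 0 0 0 0; 1 0 0 0 0 0 0; 1 0 0 0 0 0 0; 1 0 0 0 0 0 0; 1 0 0 0 0 0 0; 1 0 0 0 0 0 0; 1 0 0 0 0 0 0",
  force=40,
)

```text
time: 5.8
position: [0.5463, 0.0127, 0.0688]
orientation: [0.464, 3.107, -0.003]
ft_force: [-2.9, -4.4, 7.2]
width: 0.0133
gripper_force: 39.8
```

Call:
play_rows(
  commands="1 0 0 0 0 0 0.093; 1 0 0 0 0 0 0.093; 1 0 0 0 0 0 0.093; 1 0 0 0 0 0 0.093; 1 0 0 0 0 0 0.093; 1 0 0 0 0 0 0.093; 1 0 0 0 0 0 0.093; 1 0 0 0 0 0 0.093; 1 0 0 0 0 0 0.093; 1 0 0 0 0 0 0.093; 1 0 0 0 0 0 0; 1 0 0 0 0 0 0; 1 0 0 0 0 0 0; 1 0 0 0 0 0 0",
)

```text
time: 7.55
position: [0.5466, 0.0129, 0.0688]
orientation: [1.805, 2.57, -0.001]
ft_force: [-1.9, -3.8, 7.7]
width: 0.0133
gripper_force: 39.6
```

Call:
play_rows(
  commands="8.5 0 0 0 0 0 0; 8.5 0 0 0 0 0 0; 8.5 0 0 0 0 0 0; 8.5 0 0 0 0 0 0; 8.5 0 0 0 0 0 0; 8.5 0 0 -4 0 0 0; 8.5 0 0 -6 0 0 0; 8.5 0 0 -6 0 0 0; 8.5 0 0 -6 0 0 0; 8.5 0 0 -6 0 0 0; 8.5 0 0 0 0 0 0; 8.5 0 0 0 0 0 0",
)

```text
time: 9.05
position: [0.5459, 0.0136, 0.3479]
orientation: [-1.807, -2.57, 0.001]
ft_force: [0.5, 1.0, -0.1]
width: 0.0849
gripper_force: 0.0
```

```bash
python3 - <<'E'
from h import *
o=get_obs(); M=R.from_rotvec(o["orientation"]).as_matrix(); print(o["time"],o["position"],np.degrees(np.arctan2(M[1,0],M[0,0])),o["ft_force"])
s,Ks,Es,_=cam("scene"); p,K,E,_=cam("top")
b=cv2.resize(s[185:265,228:333],None,fx=7,fy=7,interpolation=cv2.INTER_CUBIC); cv2.imwrite("pics/c2.png",b)
E
```

```text
9.05 [0.54592989 0.01355998 0.34789466] 109.75888802561397 [ 0.52213227  1.04530474 -0.13193892]
```

View pics/c2.png

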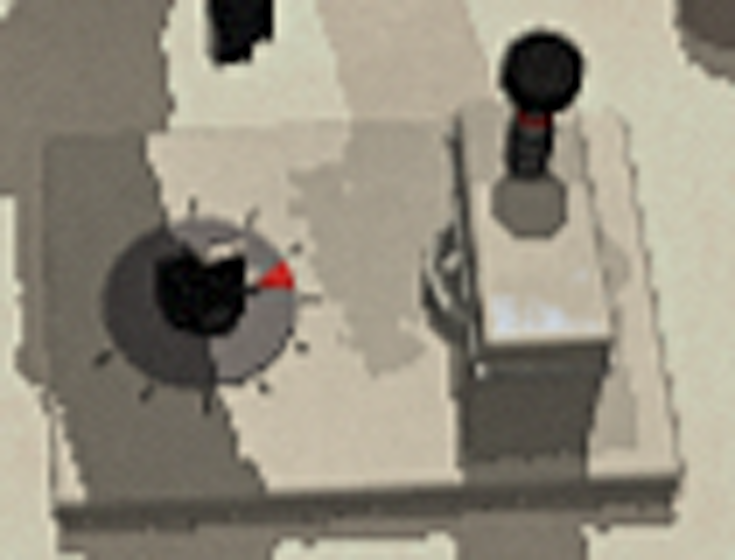

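The pointer now faces the wedge: there is white at about (250,283), right by the wedge tip at (257,288). I'll check the angle numerically by projecting points at candidate angles.

```bash
python3 - <<'E'
from h import *
s,Ks,Es,_=cam("scene")
P=lambda a,r,z: (((proj(Ks,Es,[.5465+r*np.cos(np.radians(a)),.013+r*np.sin(np.radians(a)),z])-[228,185])+.5)*7-.5).round(0)
for a in(100,105,110,115,120): print(a,"tip",P(a,.034,.060),"topline",P(a,.0,.099),P(a,.026,.099),"wedge",P(a,.036,.049),P(a,.056,.049))
E
```

```text
100 tip [258. 284.] topline [200. 256.] [245. 251.] wedge [261. 293.] [294. 289.]
105 tip [257. 279.] topline [200. 256.] [244. 248.] wedge [260. 288.] [292. 282.]
110 tip [255. 275.] topline [200. 256.] [243. 244.] wedge [258. 284.] [290. 275.]
115 tip [253. 271.] topline [200. 256.] [242. 241.] wedge [256. 279.] [287. 268.]
120 tip [251. 267.] topline [200. 256.] [240. 238.] wedge [254. 275.] [283. 262.]
```

The top line and the wedge have the same slope, so the pointer is on the mark within a few degrees. Next I'll move over the palm knob and shut the fingers.

Call:
play_rows(
  commands="0 3.46 0.9 0 0 0 0; 0 3.46 0.9 0 0 0 0; 0 3.46 0.9 0 0 0 0; 0 3.46 0.9 0 0 0 0; 0 3.46 0.9 0 0 0 0; 0 0 0 0 0 0 0; 0 0 0 0 0 0 0; 0 0 0 2.5 0 0 0; 0 0 0 2 0 0 0; 0 0 0 0 0 0 0; 0 0 0 0 0 0 0",
)

```text
time: 10.58
position: [0.5306, 0.1911, 0.3039]
orientation: [1.809, 2.568, 0.001]
ft_force: [1.2, -0.2, -0.1]
width: 0.0003
gripper_force: 0.0
```

```bash
python3 - <<'E'
from h import *
o=get_obs(); M=R.from_rotvec(o["orientation"]).as_matrix(); print(o["time"],o["position"],o["width"],o["ft_force"])
print(M.T@(np.array([.530,.1915,.283])-o["position"])*100)
s,Ks,Es,_=cam("scene")
b=cv2.resize(s[145:225,258:363],None,fx=7,fy=7,interpolation=cv2.INTER_CUBIC); cv2.imwrite("pics/c3.png",b)
E
```

```text
10.575 [0.53055926 0.19113586 0.30392726] 0.0003472437891800622 [ 1.17886858 -0.1520849  -0.12633116]
[ 0.05342454 -0.04143482  2.09269821]
```

View pics/c3.png

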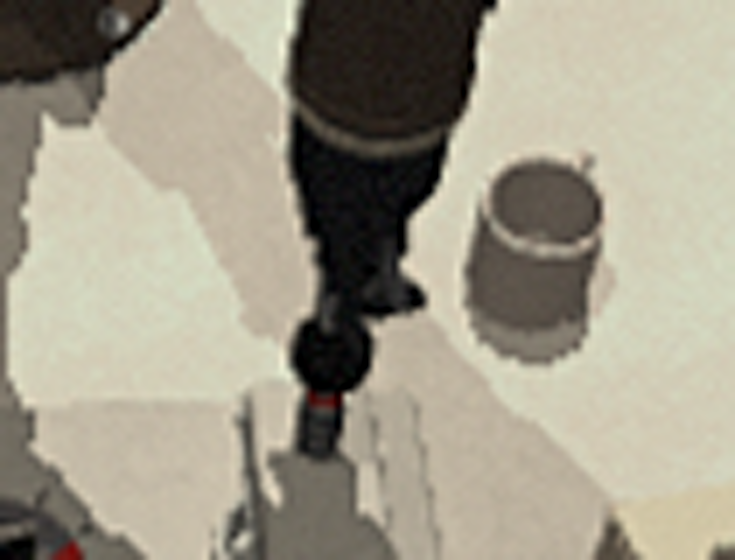

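The shut fingertips sit over the knob, which is at (332,350). I'll press down in stages.

Call:
play_rows(
  commands="0 0.05 -0.04 0.7 0 0 0; 0 0 0 0.7 0 0 0; 0 0 0 0.5 0 0 0; 0 0 0 0.5 0 0 0; 0 0 0 0.5 0 0 0; 0 0 0 0 0 0 0; 0 0 0 0 0 0 0",
)

```text
time: 11.5
position: [0.5294, 0.192, 0.2745]
orientation: [1.807, 2.57, -0.0]
ft_force: [-1.9, -1.9, 4.3]
width: -0.0
gripper_force: 2.2
```

Call:
play_rows(
  commands="0 0 0 0.5 0 0 0; 0 0 0 0.5 0 0 0; 0 0 0 0.5 0 0 0; 0 0 0 0.5 0 0 0; 0 0 0 0.5 0 0 0; 0 0 0 0 0 0 0; 0 0 0 0 0 0 0",
)

```text
time: 12.38
position: [0.5295, 0.1921, 0.25]
orientation: [1.807, 2.569, 0.0]
ft_force: [-2.8, -2.3, 9.3]
width: -0.0002
gripper_force: 4.8
```

Call:
play_rows(
  commands="0 0 0 0.4 0 0 0; 0 0 0 0.4 0 0 0; 0 0 0 0.4 0 0 0; 0 0 0 0.3 0 0 0; 0 0 0 0 0 0 0; 0 0 0 0 0 0 0; 0 0 0 0 0 0 0; 0 0 0 0 0 0 0",
)

```text
time: 13.38
position: [0.5295, 0.1921, 0.2352]
orientation: [1.807, 2.569, 0.0]
ft_force: [-4.2, -2.6, 12.4]
width: -0.0003
gripper_force: 5.8
```

```bash
python3 - <<'E'
from h import *
o=get_obs(); print(o["time"],o["position"],o["ft_force"],o["gripper_force"])
s,Ks,Es,_=cam("scene")
b=cv2.resize(s[185:265,228:333],None,fx=7,fy=7,interpolation=cv2.INTER_CUBIC); cv2.imwrite("pics/c4.png",b)
E
```

```text
13.375 [0.52953479 0.19207858 0.23522579] [-4.23201705 -2.64011809 12.4087418 ] 5.782780090958113
```

View pics/c4.png

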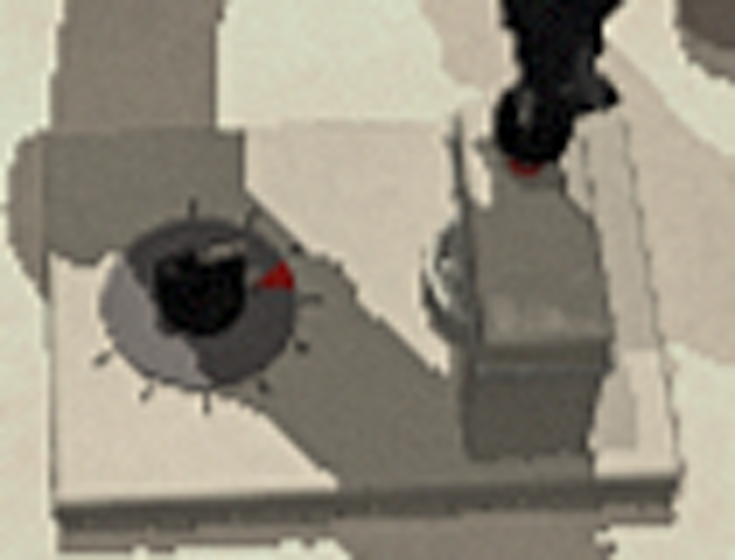

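The red band at (522,168) has come down level with the head's top, and the tip is at 235 mm with 12 N, so the ram is at the third click. The pointer is still at the mark. I'll hand it in.

```bash
python3 -c "
from plant import env; print(env.sign_off())"
```

```text
the job is handed in; nothing more can be done
None
```

I turned the thermostat to the red mark, and the palm knob is held at the third click (about 48 mm travel, about 12 N); the job is handed in, but no verdict came back.

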